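Unlock the rocking chute, send the wax blocks down it, lock it again

ROBOT

A 7-joint arm with a two-finger parallel gripper is mounted at the origin on a cart in front of the work surface, level with it; the furniture and walls round the work are solid. World frame = base frame: x ahead of the robot, y to its left, z up, the work surface at z = 0. Lengths are in m, angles in rad, forces in N, time in s.
With the tool pointing down it reaches from about 0.4 to 0.85 m from the base axis. Payload 10.4 kg.
Tool frame: the origin (TCP) lies between the finger pads; the fingertips stand 14 mm ahead of it and the grasp point (between the pads) lies 5 mm behind it; z points along the fingers, y is the line along which they close (so a half turn about z gives the same grasp; the last joint's range is limited). The gripper opens to 87 mm and grips with 3 to 60 N. Pads are 19 mm wide; open, the fingers measure 117 mm over their backs; the gripper's body (75 mm by 190 mm) begins 51 mm behind the grasp point.
Start: joints at [1.241, 0.332, -0.065, 1.46, 0.022, 1.35, -0.088], TCP at [0.189, -0.596, 0.237] pointing down, gripper open.
Joint ranges: [-2.6, 2.6], [-0.5, 2.12], [-1.47, 1.34], [0.16, 2.42], [-1.27, 4.41], [0.06, 2.06], [-2.6, 2.6]. Speed limits (rad/s): [2.22, 2.22, 2.79, 2.79, 3.14, 3.14, 3.14].

INTERFACE

Orientations are given as a unit quaternion [x, y, z, w].
In Python, from bench import * gives the robot as it stands.
- The arm moves only by the tool drive_tool, never from a script. Its argument "deltas" is a list of rows, each a list of 7 numbers: the turn, a rotation vector about the tool's x, y, z in degrees, then the shift along the tool's x, y, z in m, then the closure, from -1 (fully open) to 1 (shut). A call has 1 to 12 rows; each row is the pose to reach, as a shift and turn from the pose commanded when the call began, along the tool's axes at that moment; what a row does not reach only later rows make up. A row lasts 1/10 s, in which the tool goes at most 50 mm and 8.59 degrees, less where a joint would pass 70% of its speed; a pose out of reach is approached as far as the arm can. A call with a gripper value outside its range is refused whole. The fingers move at their own pace and stop on an object; "squeeze" is the grip in N (left out, the last holds). Time passes only in rows, so rows that repeat a pose let the fingers close. It gives the time, the measured TCP pose, the force and the opening at its end, in the units of the state.
- read_state(): the state, without advancing time (a new reading comes with each control period).
- camera(name): name is "scene" or "top" or "wrist"; returns (picture, depth): 420x560x3 uint8, red, green, blue; 420x560 float32, m along the optical axis (not along the pixel's ray), 0 where there is no reading.
- camera_params(name): a dict with "K" (3x3 intrinsics, pixels), "R" (3x3) and "t" (3): a world point X has camera coordinates R X + t; the wrist camera has in their place "mount" (4x4, takes a point from camera to tool coordinates, whose origin is the TCP and whose axes are the flange's). Camera axes: x right, y down, z forward; pixel columns grow to the right and rows downward; lengths in m; the calibration is good to about 2 mm. A picture is of the moment at which its call begins: read the wrist's pose just before it. camera_params takes no time and is no camera call.
- close_job(): hands the job in, once; it reports no verdict.
Trained networks look in the newest picture that a camera, given by its name, has taken for a name from the list of things; names that differ only in an ending like _2 or _b are one class to them, and where a whole thing is asked for, a point or a joint stands for the part that bears it (a point fixed in the world has none). Each returns a list of dicts, best first, with "score" (0 to 1); they miss things now and then, are a little off and sometimes report something else, mostly with a low value. They report only what shows in the picture. A call takes as long as a camera call.
- outline_of(label, camera): "pixels" (420x560 bool, what is visible of it) and "location" ([column, row] as shares, 0 to 1, of the picture: columns of its width, rows of its height, amid what is visible of it).
- tip_of(label, camera): "location" ([column, row] as shares, 0 to 1, of the picture: columns of its width, rows of its height: a listed point, or the origin of a listed thing).
The state is a dict: "time": time; "joint_positions": joint angles; "joint_vel": joint speeds; "joint_torque": joint torques, N m; "ee_pos": TCP position; "eef_rot": TCP orientation; "ft_force": force on the tool from outside, world axes, zero at the start; "torque": the same for the moment, N m; "width": finger opening in m.
Only numpy, scipy, OpenCV 4.12 (cv2) and the standard library are available. Lean on these libraries where they do the work, as an engineer would, in place of code of your own. Each camera call takes 0.05 s, during which the arm holds its last target. There are 200 camera calls.

TASK

Unlock the rocking chute: loosen the orange wing screw on its lock collar, slide the collar fully away from the tray, and tighten the screw again. Then lift every wax block out of the mould wells and set each on the outlined spot of the rocking tray, so that its weight tips the tray and it slides down into the covered catch box. When all are in and the tray is level again, lock the tray as it was: loosen the screw, slide the collar fully home and tighten the screw; do not knock over the two loose bottles.

Things in the scene. Friction and masses are not known exactly. Their poses are not given: they have to be found in the camera images.
- mould_centre (a point): Middle of the mould, level with its well rims, 24 mm above the worktop. A fixed aluminium plate 52 x 214 x 8 mm (own x, y, z) carries four raised open steel wells in a row along own y, at y = -75, -25, +25 and +75 mm; each well is 25 (x) by 36 (y) mm outside, 16 mm high, walls 2 mm.
- block_white_centre (a point): Wax block on a white cassette (None if absent); point at its centre. On top the cassette, 28 (own x) x 40 (own y) x 8 mm; below it the cream wax, 17 x 27 x 9.5 mm; 17 mm high in all, own z up, about 30 g. In its well the cassette rests on the rim, overhanging 1.5 to 2 mm all round, the wax loose in the cavity. Lift straight up by the long sides, 28 mm apart.
- block_yellow_centre (a point): Centre of the same kind of wax block on a yellow cassette (28 x 40 mm plate on top, 17 mm high in all; None if absent).
- block_green_centre (a point): Centre of the same kind of wax block on a green cassette (28 x 40 mm plate on top, 17 mm high in all; None if absent).
- block_blue_centre (a point): Centre of the same kind of wax block on a blue cassette (28 x 40 mm plate on top, 17 mm high in all; None if absent).
- spot (a point): Middle of the blue outline (36 x 46 mm) on the slippery floor of the white rocking tray, 92 mm above the worktop when level. Tray 76 mm wide inside (own x), 110 mm long (own y), rims 6 mm high at sides and back, open at its +y end 30 mm past the spot. It rocks on a shaft along own x, 30 mm behind the spot (own -y) and 12 mm lower; a weight behind the shaft does not tip it.
- catch (a point): Middle of the catch box's base, 6 mm above the worktop; own y is the way the blocks slide, own x runs along the shaft, z up. Inside 110 mm wide (x) by 168 mm long (y), with a slippery floor that slopes down to the far end; fixed to the chute; clear cover, its top 97 mm above the worktop, over all but the 31 mm next to the tray: blocks get in only over the tray's open end.
- screw_head (a point): Middle of the orange wing head of the set screw: a bar 34 mm long (own x), 10 mm thick (own y), 18 mm high, 114 mm above the worktop, turning on a vertical axis through this point. It stands on the lock collar, a dark ring 34 mm across and 26 mm long centred 34 mm below this point, and moves along with it: the collar can be slid by the head. The collar cannot turn.
- screw (a joint): Set screw angle, rad: 0 tight, 1.5 fully loose; counter-clockwise from above loosens. Below about 0.8 its pin holds the collar fast. Stays where left (friction 0.02 N m). It can be tightened only with the collar within 1 mm of home or at least 26 mm away.
- collar (a joint): Slide of the lock collar along the shaft, m: 0 fully home against the stop at the tray, its red tongue over the tray's lug (tray locked level); 0.030 fully away at the other stop (tray free). Growing = own -x of catch. Friction 1.5 N.
- rocker (a joint): Tilt of the rocking tray, rad: 0 level, 0.56 fully tipped, open end down. When free, a block on the spot tips it within about half a second and slides off; a counterweight then brings it back level.
- amber_bottle: Loose amber reagent bottle with a black cap, 34 x 34 x 78 mm, origin under its centre; to be left standing.
- white_bottle: Loose white reagent bottle with a blue cap, 33 x 33 x 66 mm, origin under its centre; to be left standing.

How it is judged:
By the outcome, as a careful person would: the job done as asked, in the order asked, and still so for the second after the job is handed in, with the robot touching nothing.
Of block_white, block_yellow, block_green, block_blue only 3 to 4 are there at a start; the rules pass over those that are not, and their reading is None.
At some moment in a run one of block_white, block_yellow, block_green, block_blue may be knocked a few centimetres aside while the robot is not near it.
Once in a run the grip may slacken for a moment while it holds something.
It also fails if it takes over 208 s, if anything falls off the work surface, if the arm or the gripper's body presses on something with over 40 N, if the wrist force passes 120 N, or if a joint passes its speed limit or range.

## Working session

There is one attempt and no reset: what is moved stays moved. The work goes in short steps, Python scripts to look and compute and a tool call to move; the robot and the scene stay as the last step left them, time stands still between calls to the robot, and variables do not carry over. Pictures are saved under pics/ and viewed, on a budget of 14 in all, crops included, one or two more only if the job needs it, and the job is handed in when it is done.

Besides the shell and the picture viewer there is one more tool, called after "Call:" by a JSON object that holds its "name" and its "arguments", one argument or row to a line. drive_tool: Moves the arm, as the interface text tells. Its arguments: {"type":"object","properties":{"deltas":{"type":"array"},"squeeze":{"type":"number"}},"required":["deltas"]}

```bash
ls; mkdir -p pics
cat > h.py <<'E'
from bench import *
import numpy as np, cv2
from scipy.spatial.transform import Rotation as Ro
def st():
    s=read_state(); print('t',round(s['time'],2),'p',np.round(s['ee_pos'],4),'q',np.round(s['eef_rot'],4),'F',np.round(s['ft_force'],1),'w',round(s['width'],4)); return s
def cam(n):
    s=read_state(); p=camera_params(n); im,d=camera(n)
    if n=='wrist':
        T=np.eye(4);T[:3,:3]=Ro.from_quat(s['eef_rot']).as_matrix();T[:3,3]=s['ee_pos']; C=T@np.array(p['mount'])
    else:
        C=np.eye(4);R=np.array(p['R']);C[:3,:3]=R.T;C[:3,3]=-R.T@np.array(p['t'])
    return im,d,np.array(p['K']),C
def ray(K,C,u,v,z):  # world point on plane z
    d=C[:3,:3]@np.linalg.solve(K,[u,v,1.]); o=C[:3,3]; return o+d*(z-o[2])/d[2]
def cloud(d,K,C):
    v,u=np.mgrid[:d.shape[0],:d.shape[1]]; P=np.stack([(u-K[0,2])/K[0,0]*d,(v-K[1,2])/K[1,1]*d,d],-1)
    return P@C[:3,:3].T+C[:3,3]
def save(n,im): cv2.imwrite('pics/'+n+'.png',im[:,:,::-1])
E
python3 - <<'E'
from h import *
s=st(); print(Ro.from_quat(s['eef_rot']).as_matrix().round(3))
A=[]
for n in ['scene','top']:
    im,d,K,C=cam(n); A.append(im); print(n,C.round(3),K.round(0)); np.savez(n,im=im,d=d,K=K,C=C)
    P=cloud(d,K,C)
    for l in ['mould_centre','block_white_centre','block_yellow_centre','block_green_centre','block_blue_centre','spot','catch','screw_head','amber_bottle','white_bottle']:
        for r in tip_of(l,n)[:1]:
            u,v=r['location'][0]*560,r['location'][1]*420
            z={'mould':.024,'block':.024,'spot':.092,'catch':.006,'screw':.114}.get(l.split('_')[0],0)
            print(l,round(r['score'],2),int(u),int(v),ray(K,C,u,v,z).round(4),P[min(int(v),419),min(int(u),559)].round(3))
cv2.imwrite('pics/a.png',np.vstack(A)[:,:,::-1])
save('a1',A[0]); save('a2',A[1])
E
```

```text
pics
t 0.0 p [ 0.1886 -0.5955  0.2357] q [ 9.883e-01  1.528e-01 -1.000e-04 -7.000e-04] F [-0.2 -0.2 -0.2] w 0.0868
[[ 0.953  0.302 -0.   ]
 [ 0.302 -0.953  0.001]
 [-0.    -0.001 -1.   ]]
scene [[-0.718 -0.56   0.413  0.108]
 [-0.696  0.569 -0.438  0.688]
 [ 0.011 -0.602 -0.799  0.873]
 [ 0.     0.     0.     1.   ]] [[536.   0. 280.]
 [  0. 536. 209.]
 [  0.   0.   1.]]
mould_centre 0.71 335 232 [0.4306 0.1876 0.024 ] [0.429 0.191 0.031]
block_white_centre 0.53 342 223 [0.4349 0.1616 0.024 ] [0.431 0.169 0.036]
block_yellow_centre 0.61 364 208 [0.4263 0.1031 0.024 ] [0.425 0.109 0.034]
block_green_centre 0.74 311 258 [0.4237 0.2628 0.024 ] [0.422 0.268 0.034]
block_blue_centre 0.78 326 238 [0.4338 0.2098 0.024 ] [0.432 0.214 0.032]
spot 0.78 295 130 [0.6286 0.0908 0.092 ] [0.629 0.092 0.093]
catch 0.58 362 210 [0.434 0.096 0.006] [0.425 0.114 0.032]
screw_head 0.63 333 131 [0.5576 0.0565 0.114 ] [0.556 0.062 0.12 ]
amber_bottle 0.63 365 204 [0.4411 0.0767 0.    ] [0.429 0.1   0.034]
white_bottle 0.84 241 306 [0.4554 0.4129 0.    ] [0.442 0.425 0.036]
top [[ 0.022 -0.98   0.198  0.343]
 [-1.    -0.024 -0.011  0.238]
 [ 0.016 -0.198 -0.98   0.915]
 [ 0.     0.     0.     1.   ]] [[417.   0. 281.]
 [  0. 417. 213.]
 [  0.   0.   1.]]
mould_centre 0.75 301 258 [0.4271 0.1815 0.024 ] [0.428 0.181 0.01 ]
block_white_centre 0.71 306 256 [0.431  0.1704 0.024 ] [0.43  0.173 0.036]
block_yellow_centre 0.49 335 257 [0.429  0.1082 0.024 ] [0.43  0.111 0.032]
block_green_centre 0.79 263 254 [0.4335 0.2619 0.024 ] [0.433 0.263 0.033]
block_blue_centre 0.79 288 259 [0.4228 0.2083 0.024 ] [0.423 0.21  0.033]
spot 0.9 354 159 [0.6266 0.0776 0.092 ] [0.628 0.079 0.092]
screw_head 0.43 367 187 [0.5627 0.0581 0.114 ] [0.56  0.061 0.125]
amber_bottle 0.67 187 271 [0.395  0.4268 0.    ] [0.392 0.416 0.058]
white_bottle 0.69 194 244 [0.4542 0.4155 0.    ] [0.448 0.406 0.054]
```

View pics/a1.png

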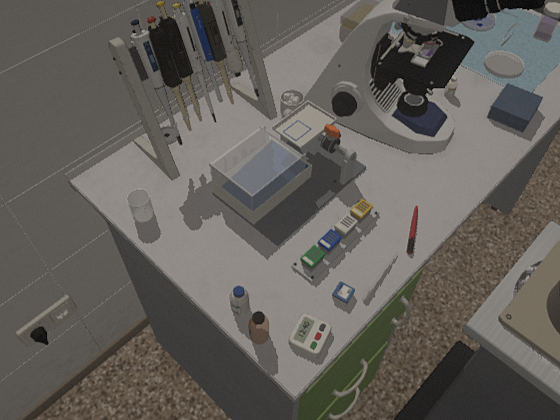

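View pics/a2.png

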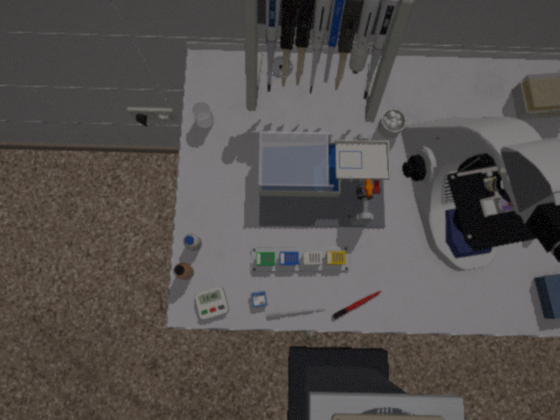

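```bash
cat >> h.py <<'E'
def delta(pos,yaw,s=None):
    """tool-axis shift & z turn to TCP pos with tool y (closing) axis at world yaw deg (tool down)"""
    s=s or read_state(); R=Ro.from_quat(s['eef_rot']).as_matrix(); a=np.radians(yaw)
    y=np.array([np.cos(a),np.sin(a),0]); z=np.array([0,0,-1.]); T=np.c_[np.cross(y,z),y,z]
    print('turn',np.degrees(Ro.from_matrix(R.T@T).as_rotvec()).round(2),'shift',(R.T@(np.array(pos)-s['ee_pos'])).round(4))
E
python3 - <<'E'
from h import *
for n in ['scene','top']:
    f=np.load(n+'.npz'); P=cloud(f['d'],f['K'],f['C']); ok=f['d']>0
    for y0 in np.arange(-.7,.3,.05):
        r=[]
        for x0 in np.arange(.2,.9,.05):
            m=ok&(P[...,0]>x0)&(P[...,0]<x0+.05)&(P[...,1]>y0)&(P[...,1]<y0+.05)
            r.append('%4d'%(1000*np.percentile(P[m][:,2],98)) if m.sum()>3 else '   .')
        print(round(y0,2),*r)
delta([.5,.1,.38],0)
E
```

```text
-0.7 -741 -739 -740    4   87   90   11   17   16    .    .    .    .    .
-0.65 -741 -741 -741    5    6    6   12   18   14    1    .    .    .    .
-0.6 -740 -740    4    4   14   17   14    6   17    5    .    .    .    .
-0.55 -740 -740    4    5   17   17   16    6    .    .    .    .    .    .
-0.5 -739    3    4    4   15   16   14    6    .    .    4    5    .    .
-0.45 -741    4   40   40   39    5    4    .    .    .    5    4   75   71
-0.4 -741    4   40   40   40    4    4    .    .    .    .    .   75   73
-0.35 -742    4   39   39   37   31   53    .    .    .    .   73   73   66
-0.3 -741    4    4    4    5  212  212    .    3    .    .    .    5    4
-0.25 -740    3    4    4   50  212  213   79    .    .    .    6    4    4
-0.2 -740    3  394    5  210  212  261  219  284  250    .    3    4    4
-0.15 -741    3  402  403  382  364  338  323  287  238    .    4    4    4
-0.1 -740    3    4    5  210  212  212  279  271  204   97    4    4    4
-0.05 -741    3    4    4    4    4    5   97  109    .   55   49    4    4
0.0 -742    4   11   11    4    4   87   99
[... 1279 characters left out ...]
  286  241  131   24    3    4
-0.1 -742    3    3    3  210  211  211  270  271  213  102    3    3    4
-0.05 -743    3    3    3    3    4    6   90  107    3   49   48    3    3
0.0 -742    3   11   10    3    3   88   99   99  100   45  136  281  281
0.05 -741    3   14    3   33    9  115  124   95   99    3  156  282  281
0.1 -179    4   12    4   34    9   10   99   99  100    3  109  279  281
0.15 -106    3   10    3   35    9    9  100  100  100    3   97  268  277
0.2 -742    3   12    6   35    4    9   99  100  100    3   80  263  274
0.25 -743    3   22   21   35    4    8  100  100  100    3   79  243  265
turn [ 1.000e-02  0.000e+00 -7.242e+01] shift [ 0.5068 -0.5693 -0.1434]
```

Call:
{"name": "drive_tool", "arguments": {
  "deltas": [
    [0,0,0,0,0,-0.05,-1],
    [0,0,0,0,0,-0.1,-1],
    [0,0,0,0,0,-0.15,-1],
    [0,0,0,0,0,-0.2,-1],
    [0,0,0,0,0,-0.25,-1],
    [0,0,-8,0.03,-0.03,-0.26,-1],
    [0,0,-16,0.06,-0.07,-0.26,-1],
    [0,0,-24,0.1,-0.11,-0.26,-1],
    [0,0,-32,0.13,-0.15,-0.26,-1],
    [0,0,-40,0.16,-0.18,-0.26,-1],
    [0,0,-48,0.2,-0.22,-0.26,-1],
    [0,0,-56,0.23,-0.26,-0.26,-1]
  ]
}}

```text
time: 2.3
ee_pos: [0.3279, -0.2825, 0.4965]
eef_rot: [0.799, 0.601, -0.0, 0.0]
ft_force: [0.4, -1.1, 1.5]
width: 0.0871
```

Run:
```python
from h import *
s=st(); print(np.round(s['joint_positions'],2)); delta([.5,.08,.42],0); delta([.45,.08,.5],0)
```

```text
t 2.3 p [ 0.3279 -0.2825  0.4965] q [ 7.990e-01  6.013e-01 -1.000e-04  2.000e-04] F [ 0.4 -1.1  1.5] w 0.0871
[ 0.98 -0.08 -0.34  1.38 -0.03  1.84  0.36]
turn [ 1.000e-02  2.000e-02 -1.607e+01] shift [0.396  0.0649 0.0763]
turn [ 1.000e-02  2.000e-02 -1.607e+01] shift [ 0.3821  0.0169 -0.0037]
```

Call:
{"name": "drive_tool", "arguments": {
  "deltas": [
    [0,0,-4,0.04,0.002,-0.004,-1],
    [0,0,-8,0.08,0.004,-0.004,-1],
    [0,0,-12,0.13,0.006,-0.004,-1],
    [0,0,-16,0.18,0.008,-0.004,-1],
    [0,0,-16,0.23,0.01,-0.004,-1],
    [0,0,-16,0.28,0.014,-0.004,-1],
    [0,0,-16,0.33,0.03,0.0,-1],
    [0,0,-16,0.37,0.04,0.02,-1],
    [0,0,-16,0.396,0.05,0.05,-1],
    [0,0,-16,0.396,0.065,0.076,-1],
    [0,0,-16,0.396,0.065,0.076,-1],
    [0,0,-16,0.396,0.065,0.076,-1]
  ]
}}

```text
time: 3.5
ee_pos: [0.5013, 0.0764, 0.4212]
eef_rot: [0.71, 0.704, -0.0, -0.0]
ft_force: [-0.4, -0.8, 0.7]
width: 0.0868
```

```bash
cat > m.py <<'E'
from h import *
s=st(); im,d,K,C=cam('wrist'); print(C.round(3),K.round(0)); save('w1',im); np.savez('w1',im=im,d=d,K=K,C=C); P=cloud(d,K,C)
for l in ['mould_centre','block_white_centre','block_yellow_centre','block_green_centre','block_blue_centre','spot','catch','screw_head']:
    for r in tip_of(l,'wrist')[:1]:
        u,v=r['location'][0]*560,r['location'][1]*420
        z={'mould':.024,'block':.024,'spot':.092,'catch':.006,'screw':.114}[l.split('_')[0]]
        print(l,round(r['score'],2),int(u),int(v),ray(K,C,u,v,z).round(4))
for l in ['screw_head','block_white_centre','block_yellow_centre','block_green_centre','block_blue_centre']:
    for r in outline_of(l,'wrist')[:1]:
        m=r['pixels']&(d>0); Q=P[m]; zt=np.percentile(Q[:,2],90); Q=Q[Q[:,2]>zt-.006]
        (c,wh,a)=cv2.minAreaRect((Q[:,:2]*1000).astype(np.float32)); print(l,round(r['score'],2),m.sum(),'ztop',zt.round(4),'rect',np.round(c,1),np.round(wh,1),round(a,1))
E
python3 m.py
```

```text
t 3.5 p [0.5013 0.0764 0.4212] q [ 7.100e-01  7.042e-01 -1.000e-04 -2.000e-04] F [-0.4 -0.8  0.7] w 0.0868
[[ 1.    -0.008 -0.003  0.501]
 [-0.009 -0.969 -0.248  0.143]
 [-0.001  0.248 -0.969  0.57 ]
 [ 0.     0.     0.     1.   ]] [[317.   0. 284.]
 [  0. 317. 207.]
 [  0.   0.   1.]]
mould_centre 0.71 240 98 [0.4283 0.1873 0.024 ]
block_white_centre 0.7 238 114 [0.4243 0.162  0.024 ]
block_yellow_centre 0.58 240 146 [0.4258 0.1103 0.024 ]
block_green_centre 0.91 233 52 [0.4217 0.2566 0.024 ]
block_blue_centre 0.59 236 83 [0.4229 0.21   0.024 ]
spot 0.8 370 161 [0.6294 0.0899 0.092 ]
catch 0.46 241 116 [0.4268 0.1586 0.006 ]
screw_head 0.57 327 187 [0.5627 0.055  0.114 ]
screw_head 0.57 190 ztop 0.1243 rect [560.8  57.1] [13.2 31.9] 89.4
block_yellow_centre 0.65 431 ztop 0.0339 rect [429.3 109. ] [28.4 39.7] 1.9
block_green_centre 0.56 473 ztop 0.034 rect [424.2 257.7] [27.7 38.9] 3.3
block_blue_centre 0.7 486 ztop 0.0338 rect [425.8 208.6] [28.1 40.1] 2.7
```

View pics/w1.png

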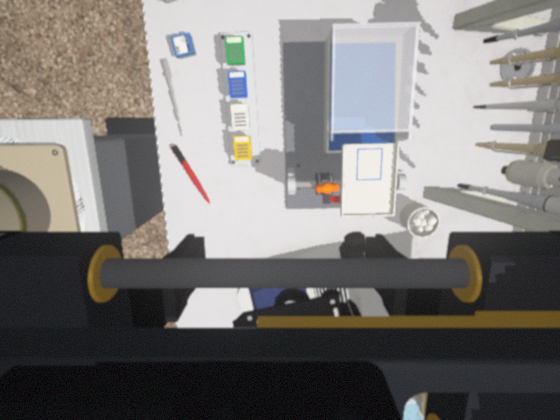

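Run:
```python
from h import *
s=read_state(); print(np.round(s['joint_positions'],2))
for n in ['w1','top','scene']:
    f=np.load(n+'.npz'); P=cloud(f['d'],f['K'],f['C'])[f['d']>0]; x,y,z=P.T
    for nm,m in [('tray',(z>.086)&(z<.102)&(x>.585)&(x<.69)&(y>-.03)&(y<.112)),('box',(z>.09)&(z<.106)&(x>.54)&(x<.72)&(y>.15)&(y<.38))]:
        c,wh,a=cv2.minAreaRect((P[m][:,:2]*1000).astype(np.float32)); print(n,nm,np.round(c,1),np.round(wh,1),round(a,2))
    m=(z>.14)&(x>.5)&(x<.7)&(y<.02)&(y>-.12); print('scope ymax',[round(float(P[m&(x>a)&(x<a+.05)][:,1].max()),3) for a in (.5,.55,.6,.65) if (m&(x>a)&(x<a+.05)).any()])
    im=f['im'].reshape(-1,3)[f['d'].ravel()>0].astype(int); m=(im[:,0]>150)&(im[:,1]<120)&(im[:,2]<80)&(z>.112)&(z<.135)&(x>.5)&(x<.6)&(y>0)&(y<.1)
    if m.sum()>8: c,wh,a=cv2.minAreaRect((P[m][:,:2]*1000).astype(np.float32)); print('head',m.sum(),np.round(c,1),np.round(wh,1),round(a,1),np.median(z[m]))
delta([.561,.057,.24],-90)
```

```text
[ 0.57  0.11 -0.88  1.39  0.08  1.69 -0.31]
w1 tray [635.4  40.9] [142.  100.4] 89.93
w1 box [625.  213.2] [117.6 126.6] 0.98
scope ymax [-0.066, -0.064, -0.082]
head 32 [557.7  60.3] [28.4  5.7] 17.1 0.12165526949800598
top tray [635.8  41. ] [101.1 142. ] 0.11
top box [624.7 213. ] [118.2 126.7] 0.54
scope ymax [-0.066, -0.064, -0.074, -0.067]
scene tray [636.9  41.2] [102.1 141.5] 0.25
scene box [625.8 214.8] [119.7 130.4] 0.58
scope ymax [-0.063, -0.062, -0.069, -0.063]
head 42 [562.3  58.6] [26.8 11.4] 19.0 0.12395975184974356
turn [ 0.    0.   89.58] shift [-0.0194  0.0596  0.1805]
```

Call:
{"name": "drive_tool", "arguments": {
  "deltas": [
    [0,0,8,-0.002,0.01,0,0],
    [0,0,16,-0.004,0.02,0,0],
    [0,0,24,-0.006,0.03,0,0],
    [0,0,32,-0.01,0.04,0.0,0],
    [0,0,40,-0.015,0.05,0.02,0],
    [0,0,48,-0.0194,0.06,0.05,0],
    [0,0,56,-0.0194,0.06,0.08,0],
    [0,0,64,-0.0194,0.06,0.11,0],
    [0,0,72,-0.0194,0.06,0.14,0.2],
    [0,0,80,-0.0194,0.06,0.17,0.2],
    [0,0,88,-0.0194,0.06,0.18,0.2],
    [0,0,89.6,-0.0194,0.06,0.18,0.2]
  ]
}}

```text
time: 5.4
ee_pos: [0.5605, 0.0568, 0.2387]
eef_rot: [1.0, -0.002, -0.002, 0.0]
ft_force: [0.6, -0.3, 0.5]
width: 0.0352
```

Run:
```python
from h import *
s=st(); print(np.round(s['joint_positions'],2)); im,d,K,C=cam('wrist'); save('w2',im); np.savez('w2',im=im,d=d,K=K,C=C)
P=cloud(d,K,C); x,y,z=np.moveaxis(P,-1,0)
for r in tip_of('screw_head','wrist')[:2]: u,v=r['location'][0]*560,r['location'][1]*420; print(r['score'],u,v,ray(K,C,u,v,.114))
m=(d>0)&(abs(z-.123)<.003)&(abs(x-.56)<.04)&(abs(y-.057)<.04)
c,wh,a=cv2.minAreaRect((P[m][:,:2]*1000).astype(np.float32)); print(m.sum(),np.round(c,1),np.round(wh,1),a)
hsv=cv2.cvtColor(im,cv2.COLOR_RGB2HSV); m=((hsv[...,0]<18)&(hsv[...,1]>150)&(hsv[...,2]>90)).astype(np.uint8)
n,l,stt,ce=cv2.connectedComponentsWithStats(m)
for i in range(1,n):
    if stt[i,4]>60:
        q=np.argwhere(l==i)[:,::-1]; W=np.array([ray(K,C,a,b,.123)[:2]*1000 for a,b in q],np.float32); print(stt[i],cv2.minAreaRect(W))
```

```text
t 5.4 p [0.5605 0.0568 0.2387] q [ 1.0e+00 -1.7e-03 -1.6e-03  1.0e-04] F [ 0.6 -0.3  0.5] w 0.0352
[ 0.4   0.27 -0.69  1.59  0.17  1.35 -1.88]
0.73 288.40000000000003 199.70999999999998 [0.5628802  0.05262422 0.114     ]
471 [561.3  55.6] [13.8 34.1] 89.37108612060547
[306 178   9  17 115] ((576.7921142578125, 34.45542526245117), (13.839278221130371, 6.7555251121521), 0.7378464341163635)
[276 183  18  39 479] ((562.7672729492188, 55.90402603149414), (14.49682331085205, 33.68803024291992), 83.22933959960938)
```

View pics/w2.png

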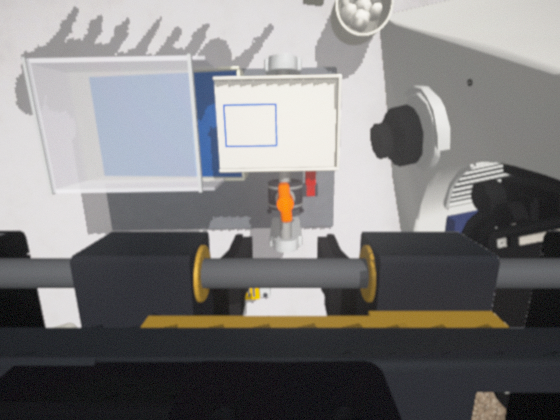

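Call:
{"name": "drive_tool", "arguments": {
  "deltas": [
    [0,0,0,0.001,0.001,0.04,0.2],
    [0,0,0,0.001,0.001,0.08,0.2],
    [0,0,0,0.001,0.001,0.11,0.2],
    [0,0,0,0.001,0.001,0.125,0.2],
    [0,0,0,0.001,0.001,0.125,0.2],
    [0,0,0,0.001,0.001,0.125,1],
    [0,0,0,0.001,0.001,0.125,1],
    [0,0,0,0.001,0.001,0.125,1],
    [0,0,0,0.001,0.001,0.125,1],
    [0,0,0,0.001,0.001,0.125,1]
  ],
  "squeeze": 20
}}

```text
time: 6.5
ee_pos: [0.5631, 0.0564, 0.1165]
eef_rot: [1.0, 0.0, 0.001, -0.0]
ft_force: [0.2, 1.0, 5.0]
width: 0.0097
```

Call:
{"name": "drive_tool", "arguments": {
  "deltas": [
    [0,0,-8,0,0,0,1],
    [0,0,-16,0,0,0,1],
    [0,0,-24,0,0,0,1],
    [0,0,-32,0,0,0,1],
    [0,0,-40,0,0,0,1],
    [0,0,-48,0,0,0,1],
    [0,0,-56,0,0,0,1],
    [0,0,-64,0,0,0,1],
    [0,0,-72,0,0,0,1],
    [0,0,-80,0,0,0,1],
    [0,0,-84,0,0,0,1],
    [0,0,-84,0,0,0,1]
  ]
}}

```text
time: 7.7
ee_pos: [0.5625, 0.0574, 0.1165]
eef_rot: [0.742, 0.67, 0.001, -0.0]
ft_force: [-2.9, 3.2, 8.2]
width: 0.0098
```

Run:
```python
from h import *
s=st(); print(np.round(s['torque'],2),np.round(s['joint_positions'],2)); delta([s['ee_pos'][0]-.031,s['ee_pos'][1],s['ee_pos'][2]],-6)
```

```text
t 7.7 p [0.5625 0.0574 0.1165] q [ 7.420e-01  6.704e-01  7.000e-04 -3.000e-04] F [-2.9  3.2  8.2] w 0.0098
[ 0.75  0.63 -0.02] [ 0.57  0.46 -0.93  1.73  0.4   1.15 -0.57]
turn [ 0.03 -0.08  0.19] shift [-0.0031 -0.0308 -0.    ]
```

Call:
{"name": "drive_tool", "arguments": {
  "deltas": [
    [0,0,0,-0.0005,-0.005,-0.001,1],
    [0,0,0,-0.001,-0.01,-0.001,1],
    [0,0,0,-0.0015,-0.015,-0.001,1],
    [0,0,0,-0.002,-0.02,-0.001,1],
    [0,0,0,-0.0025,-0.024,-0.001,1],
    [0,0,0,-0.003,-0.028,-0.001,1],
    [0,0,0,-0.003,-0.031,-0.001,1],
    [0,0,0,-0.003,-0.033,-0.001,1],
    [0,0,0,-0.003,-0.033,-0.001,1]
  ]
}}

```text
time: 8.6
ee_pos: [0.5315, 0.0566, 0.1168]
eef_rot: [0.743, 0.669, 0.003, 0.002]
ft_force: [2.2, 0.3, 0.0]
width: 0.0113
```

Run:
```python
from h import *
s=st(); print(np.round(s['torque'],2),np.round(s['joint_positions'],2))
```

```text
t 8.6 p [0.5315 0.0566 0.1168] q [0.7434 0.6689 0.0027 0.0015] F [2.2 0.3 0. ] w 0.0113
[ 0.04 -0.58  0.05] [ 0.62  0.39 -0.96  1.81  0.35  1.12 -0.56]
```

Call:
{"name": "drive_tool", "arguments": {
  "deltas": [
    [0,0,0,0,-0.001,0,1],
    [0,0,0,0,-0.001,0,1],
    [0,0,0,0,-0.001,0,1],
    [0,0,0,0,-0.001,0,1]
  ],
  "squeeze": 25
}}

```text
time: 9.0
ee_pos: [0.5316, 0.0561, 0.1174]
eef_rot: [0.744, 0.669, 0.003, 0.002]
ft_force: [18.2, 2.2, -11.2]
width: 0.0096
```

Run:
```python
from h import *
s=st(); im,d,K,C=cam('top'); f=slice(120,270),slice(300,440)
cv2.imwrite('pics/t1.png',cv2.resize(im[120:260,310:450,::-1],None,fx=4,fy=4))
```

```text
t 9.0 p [0.5316 0.0561 0.1174] q [0.7436 0.6686 0.0033 0.0023] F [ 18.2   2.2 -11.2] w 0.0096
```

View pics/t1.png

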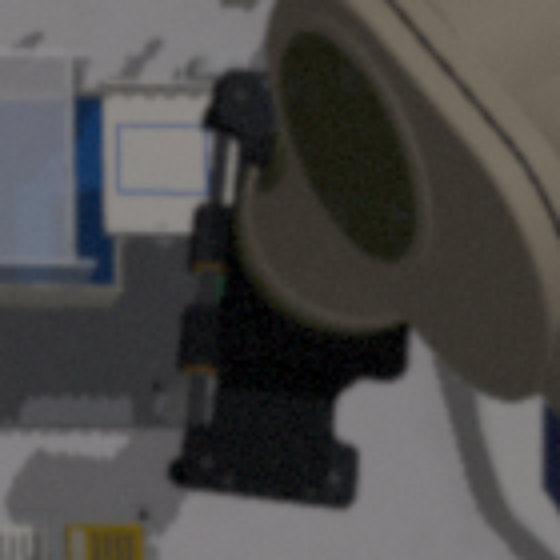

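Call:
{"name": "drive_tool", "arguments": {
  "deltas": [
    [0,0,0,0,0.002,0,1],
    [0,0,8,0,0.002,0.001,1],
    [0,0,16,0,0.002,0.001,1],
    [0,0,24,0,0.002,0.001,1],
    [0,0,32,0,0.002,0.001,1],
    [0,0,40,0,0.002,0.001,1],
    [0,0,48,0,0.002,0.001,1],
    [0,0,56,0,0.002,0.001,1],
    [0,0,64,0,0.002,0.001,1],
    [0,0,72,0,0.002,0.001,1],
    [0,0,80,0,0.002,0.001,1],
    [0,0,85,0,0.002,0.001,1]
  ]
}}

```text
time: 10.25
ee_pos: [0.5323, 0.056, 0.1171]
eef_rot: [1.0, -0.012, 0.003, 0.0]
ft_force: [6.2, 0.3, 4.8]
width: 0.0097
```

Call:
{"name": "drive_tool", "arguments": {
  "deltas": [
    [0,0,1.5,0,0,0,1],
    [0,0,1.5,0,0,0,1],
    [0,0,1.5,0,0,0,1]
  ]
}}

```text
time: 10.55
ee_pos: [0.5323, 0.056, 0.1171]
eef_rot: [1.0, -0.022, 0.003, 0.0]
ft_force: [6.7, 0.3, 4.9]
width: 0.0101
```

Run:
```python
from h import *
s=st(); print(np.round(s['torque'],2),np.round(s['joint_positions'],2)); delta([.53,.056,.1165],-90)
```

```text
t 10.55 p [0.5323 0.056  0.1171] q [ 9.998e-01 -2.200e-02  2.600e-03  2.000e-04] F [6.7 0.3 4.9] w 0.0101
[ 0.12 -1.39  0.43] [ 0.41  0.31 -0.7   1.82  0.23  1.09 -1.98]
turn [ 0.03 -0.3  -2.52] shift [-0.0023  0.0001  0.0006]
```

Call:
{"name": "drive_tool", "arguments": {
  "deltas": [
    [0,0,0,0,0,0,0.2],
    [0,0,0,0,0,0,0.2],
    [0,0,0,0,0,0,0.2],
    [0,0,0,0,0,-0.03,0.2],
    [0,0,0,0,0,-0.07,0.2],
    [0,0,-8,-0.02,0,-0.11,0.2],
    [0,0,-16,-0.04,-0.01,-0.13,0.2],
    [0,0,-24,-0.06,-0.02,-0.13,0.2],
    [0,0,-32,-0.08,-0.04,-0.13,0.2],
    [0,0,-40,-0.103,-0.06,-0.13,0.2],
    [0,0,-48,-0.103,-0.06,-0.13,0.2],
    [0,0,-56,-0.103,-0.06,-0.13,0.2]
  ]
}}

```text
time: 11.75
ee_pos: [0.4292, 0.1211, 0.2454]
eef_rot: [0.892, 0.453, -0.0, 0.001]
ft_force: [0.8, -0.9, -0.3]
width: 0.0343
```

Call:
{"name": "drive_tool", "arguments": {
  "deltas": [
    [0,0,-8,0,0,0,0],
    [0,0,-16,0,0,0,0],
    [0,0,-24,0,0,0,0],
    [0,0,-32,0,0,0,0],
    [0,0,-38.5,0,0,0,0],
    [0,0,-38.5,0,0,0,0],
    [0,0,-38.5,0,0,0,0]
  ]
}}

```text
time: 12.45
ee_pos: [0.4298, 0.1208, 0.2453]
eef_rot: [0.696, 0.718, -0.0, -0.0]
ft_force: [-0.5, -0.6, 0.1]
width: 0.0437
```

```bash
cat > b.py <<'E'
from h import *
import sys
s=st(); im,d,K,C=cam('wrist'); save(sys.argv[1],im); P=cloud(d,K,C)
for l in ['white','yellow','green','blue']:
    for r in outline_of('block_%s_centre'%l,'wrist')[:1]:
        m=r['pixels']&(d>0)
        if m.sum()<30: continue
        Q=P[m]; zt=np.percentile(Q[:,2],90); Q=Q[abs(Q[:,2]-zt)<.004]
        c,wh,a=cv2.minAreaRect((Q[:,:2]*1000).astype(np.float32)); print(l,round(r['score'],2),len(Q),'ztop',zt.round(4),np.round(c,1),np.round(wh,1),round(a,1))
        delta([c[0]/1000,c[1]/1000,.1],2)
for r in tip_of('screw_head','wrist')[:1]: u,v=r['location'][0]*560,r['location'][1]*420; print(r['score'],u,v,ray(K,C,u,v,.114))
E
python3 b.py w3
```

```text
t 12.45 p [0.4298 0.1208 0.2453] q [ 6.96e-01  7.18e-01 -3.00e-04 -0.00e+00] F [-0.5 -0.6  0.1] w 0.0437
white 0.88 862 ztop 0.0337 [427.9 159. ] [27.3 39. ] 1.7
turn [-0.02  0.01 -0.18] shift [ 0.0383 -0.0007  0.1454]
yellow 0.98 783 ztop 0.0336 [428.8 109.2] [27.1 39.3] 2.2
turn [-0.01  0.01 -0.15] shift [-0.0115 -0.0015  0.1455]
green 0.71 1106 ztop 0.0337 [423.9 258.5] [27.7 40.1] 1.7
turn [-0.01  0.01 -0.12] shift [ 0.1379 -0.0015  0.1454]
blue 0.77 923 ztop 0.0337 [425.9 208.4] [27.4 38.5] 1.6
turn [-0.    0.01 -0.09] shift [ 0.0877 -0.0012  0.1455]
0.4 284.98400000000004 129.192 [0.42708784 0.18453385 0.114     ]
```

View pics/w3.png

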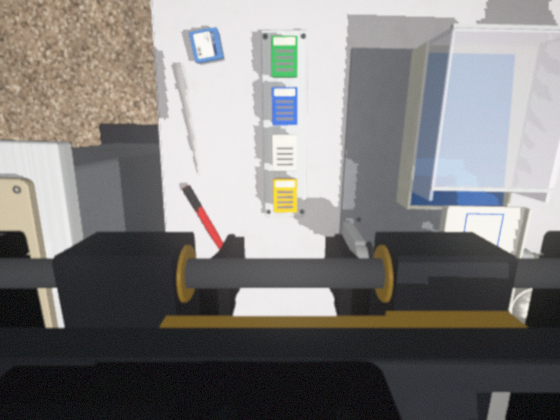

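Call:
{"name": "drive_tool", "arguments": {
  "deltas": [
    [0,0,0,-0.0115,-0.0015,0.05,0],
    [0,0,0,-0.0115,-0.0015,0.1,0],
    [0,0,0,-0.0115,-0.0015,0.15,0],
    [0,0,0,-0.0115,-0.0015,0.19,0],
    [0,0,0,-0.0115,-0.0015,0.2135,0],
    [0,0,0,-0.0115,-0.0015,0.2135,0],
    [0,0,0,-0.0115,-0.0015,0.2135,1],
    [0,0,0,-0.0115,-0.0015,0.2135,1],
    [0,0,0,-0.0115,-0.0015,0.2135,1],
    [0,0,0,-0.0115,-0.0015,0.2135,1]
  ],
  "squeeze": 15
}}

```text
time: 13.75
ee_pos: [0.4301, 0.1094, 0.0335]
eef_rot: [0.695, 0.719, 0.001, 0.001]
ft_force: [-1.7, -0.9, 8.9]
width: 0.0276
```

Run:
```python
from h import *
f=np.load('w2.npz'); im=f['im']; K,C=f['K'],f['C']
h=cv2.cvtColor(im,cv2.COLOR_RGB2HSV); m=((h[...,0]>105)&(h[...,0]<130)&(h[...,1]>60)).astype(np.uint8); m[:, :218]=0; m[:,300:]=0;m[:95]=0;m[165:]=0
q=np.argwhere(m>0)[:,::-1]; W=np.array([ray(K,C,a,b,.092)[:2]*1000 for a,b in q],np.float32); print(len(q),cv2.minAreaRect(W),np.percentile(W,[1,99],axis=0))
st()
```

```text
186 ((618.4678344726562, 90.53385162353516), (54.09149932861328, 53.09705352783203), 89.75806427001953) [[593.74541931  63.46993008]
 [645.05531616 117.59423294]]
t 13.75 p [0.4301 0.1094 0.0335] q [0.6949 0.7191 0.0009 0.0011] F [-1.7 -0.9  8.9] w 0.0276
```

Call:
{"name": "drive_tool", "arguments": {
  "deltas": [
    [0,0,0,0,0,-0.01,1],
    [0,0,0,0,0,-0.03,1],
    [0,0,0,0,0,-0.06,1],
    [0,0,0,0,0,-0.1,1],
    [0,0,0,0,0,-0.135,1],
    [0,0,0,0,0,-0.135,1]
  ]
}}

```text
time: 14.35
ee_pos: [0.4313, 0.1102, 0.1721]
eef_rot: [0.695, 0.719, 0.003, 0.003]
ft_force: [-0.9, -0.2, -1.4]
width: 0.0279
```

Run:
```python
from h import *
f=np.load('w2.npz'); K,C=f['K'],f['C']
print(ray(K,C,250.5,125.5,.092), ray(K,C,224,104,.092), ray(K,C,277,147,.092))
st(); delta([.628,.088,.166],1); im,d,K,C=cam('wrist'); save('w4',im)
```

```text
[0.62653381 0.08643751 0.092     ] [0.64509595 0.10935739 0.092     ] [0.60734856 0.06274824 0.092     ]
t 14.35 p [0.4313 0.1102 0.1721] q [0.6947 0.7193 0.0028 0.0029] F [-0.9 -0.2 -1.4] w 0.0279
turn [0.46 0.02 0.99] shift [-0.029   0.1958  0.0077]
```

View pics/w4.png

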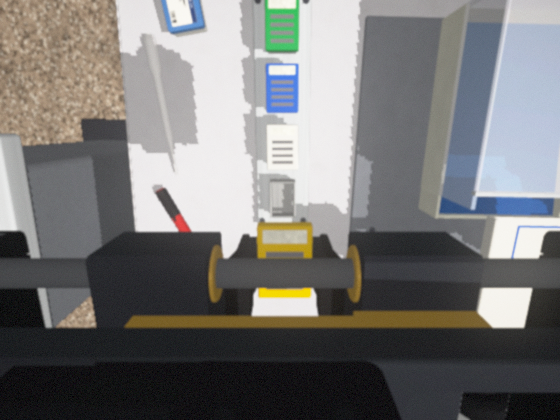

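Call:
{"name": "drive_tool", "arguments": {
  "deltas": [
    [0.4,0,1,-0.007,0.04,0,1],
    [0.4,0,1,-0.014,0.085,0,1],
    [0.4,0,1,-0.02,0.13,0,1],
    [0.4,0,1,-0.026,0.165,0,1],
    [0.4,0,1,-0.03,0.19,0,1],
    [0.4,0,1,-0.03,0.195,0.0,1],
    [0.4,0,1,-0.03,0.195,0.02,1],
    [0.4,0,1,-0.03,0.195,0.04,1],
    [0.4,0,1,-0.03,0.195,0.052,1],
    [0.4,0,1,-0.03,0.195,0.06,1],
    [0.4,0,1,-0.03,0.195,0.0615,1],
    [0.4,0,1,-0.03,0.195,0.0615,1]
  ]
}}

```text
time: 15.6
ee_pos: [0.6249, 0.0861, 0.1059]
eef_rot: [0.701, 0.713, -0.002, -0.002]
ft_force: [-0.3, 0.6, -0.2]
width: 0.0277
```

Run:
```python
from h import *
st(); delta([.627,.087,.110],1); im,d,K,C=cam('scene'); cv2.imwrite('pics/s4.png',cv2.resize(im[70:210,200:400,::-1],None,fx=4,fy=4))
```

```text
t 15.6 p [0.6249 0.0861 0.1059] q [ 0.701   0.7131 -0.0024 -0.0023] F [-0.3  0.6 -0.2] w 0.0277
turn [-0.38  0.01 -0.02] shift [ 0.0008  0.0021 -0.0041]
```

View pics/s4.png

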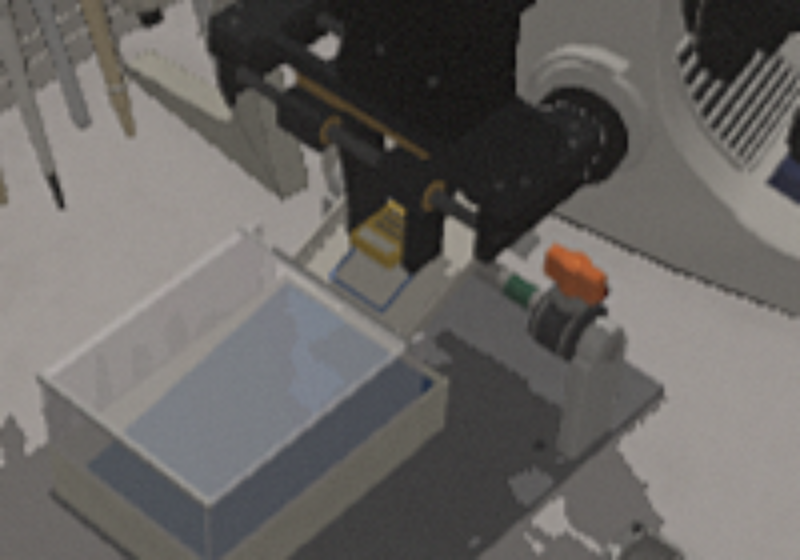

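Call:
{"name": "drive_tool", "arguments": {
  "deltas": [
    [-0.4,0,0,0.001,0.002,-0.004,1],
    [-0.4,0,0,0.001,0.002,-0.0045,1],
    [-0.4,0,0,0.001,0.002,-0.0045,0.15],
    [-0.4,0,0,0.001,0.002,-0.0045,0.15],
    [-0.4,0,0,0.001,0.002,-0.0045,0.15],
    [-0.4,0,0,0.001,0.002,-0.0045,0.15],
    [-0.4,0,0,0.001,0.002,-0.0045,0.15],
    [-0.4,0,0,0.001,0.002,-0.0145,0.15],
    [-0.4,0,0,0.001,0.002,-0.035,0.15],
    [-0.4,0,0,0.001,0.002,-0.065,0],
    [-0.4,0,0,0.001,0.002,-0.065,0]
  ]
}}

```text
time: 16.75
ee_pos: [0.6292, 0.088, 0.1755]
eef_rot: [0.701, 0.713, 0.003, 0.002]
ft_force: [0.2, 1.3, 0.1]
width: 0.0424
```

Run:
```python
from h import *
st(); delta([.4275,.159,.171],2); im,d,K,C=cam('scene'); cv2.imwrite('pics/s5.png',cv2.resize(im[70:260,200:400,::-1],None,fx=3,fy=3))
```

```text
t 16.75 p [0.6292 0.088  0.1755] q [0.701  0.7131 0.0026 0.002 ] F [0.2 1.3 0.1] w 0.0424
turn [ 0.37 -0.05 -1.02] shift [ 0.0744 -0.2005  0.0033]
```

View pics/s5.png

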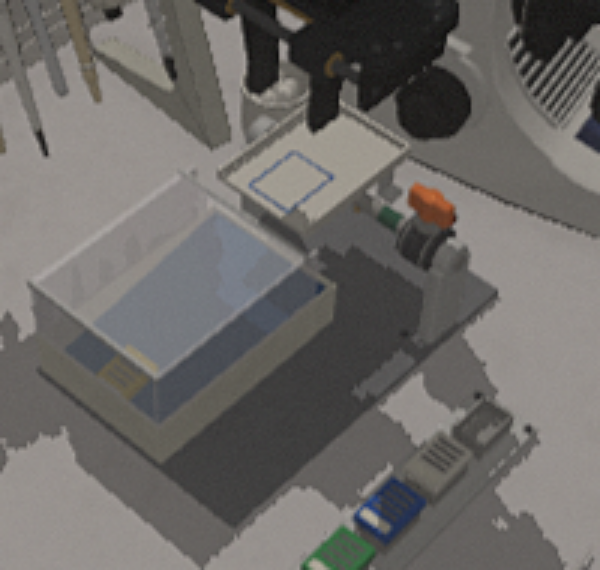

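Call:
{"name": "drive_tool", "arguments": {
  "deltas": [
    [0,0,-1,0.01,-0.04,0.0,0],
    [0,0,-1,0.02,-0.08,0.0,0],
    [0,0,-1,0.03,-0.12,0.0,0],
    [0,0,-1,0.04,-0.16,0.0,0],
    [0,0,-1,0.044,-0.19,0.0,0],
    [0,0,-1,0.044,-0.1995,0.0,0],
    [0,0,-1,0.044,-0.1995,0.0,0],
    [0,0,-1,0.044,-0.1995,0.0,0]
  ]
}}

```text
time: 17.6
ee_pos: [0.428, 0.1272, 0.1707]
eef_rot: [0.695, 0.719, 0.0, 0.0]
ft_force: [-0.1, -0.6, -0.7]
width: 0.0436
```

```bash
python3 b.py w5
```

```text
t 17.6 p [0.428  0.1272 0.1707] q [6.951e-01 7.189e-01 3.000e-04 3.000e-04] F [-0.1 -0.6 -0.7] w 0.0436
white 0.89 1351 ztop 0.0335 [427.4 158.8] [27.6 39.1] 1.7
turn [ 0.   -0.05 -0.07] shift [0.0312 0.0004 0.0706]
green 0.7 1772 ztop 0.0336 [423.9 258.1] [28.  40.2] 1.8
turn [-0.03 -0.06 -0.04] shift [0.1304 0.0007 0.0705]
blue 0.58 1576 ztop 0.0337 [425.7 208.5] [28. 40.] 2.2
turn [-0.03 -0.05 -0.04] shift [0.0807 0.001  0.0704]
```

Call:
{"name": "drive_tool", "arguments": {
  "deltas": [
    [0,0,0,0.031,0,0.03,0],
    [0,0,0,0.031,0,0.08,0],
    [0,0,0,0.031,0,0.12,0],
    [0,0,0,0.031,0,0.1385,0],
    [0,0,0,0.031,0,0.1385,0],
    [0,0,0,0.031,0,0.1385,1],
    [0,0,0,0.031,0,0.1385,1],
    [0,0,0,0.031,0,0.1385,1],
    [0,0,0,0.031,0,0.1385,1],
    [0,0,0,0.031,0,0.11,1],
    [0,0,0,0.031,0,0.06,1],
    [0,0,0,0.031,0,0.0,1]
  ]
}}

```text
time: 19.1
ee_pos: [0.4251, 0.1588, 0.162]
eef_rot: [0.695, 0.719, -0.0, -0.001]
ft_force: [2.5, 0.1, -0.6]
width: 0.0275
```

Call:
{"name": "drive_tool", "arguments": {
  "deltas": [
    [0,0,0.5,-0.02,0.04,0.0,1],
    [0,0,1,-0.04,0.09,0.0,1],
    [0,0,1,-0.06,0.14,0.0,1],
    [0,0,1,-0.07,0.18,0.0,1],
    [0,0,1,-0.078,0.196,0.0,1],
    [0,0,1,-0.078,0.196,0.0,1],
    [0,0,1,-0.078,0.196,0.0,1]
  ]
}}

```text
time: 19.8
ee_pos: [0.624, 0.0879, 0.1605]
eef_rot: [0.701, 0.713, -0.0, -0.0]
ft_force: [-0.5, 0.3, -0.6]
width: 0.028
```

Run:
```python
from h import *
st(); delta([.6265,.0868,.1108],1)
```

```text
t 19.8 p [0.624  0.0879 0.1605] q [ 7.009e-01  7.132e-01 -1.000e-04 -4.000e-04] F [-0.5  0.3 -0.6] w 0.028
turn [-0.04 -0.03 -0.01] shift [-0.0012  0.0025  0.0497]
```

Call:
{"name": "drive_tool", "arguments": {
  "deltas": [
    [0,0,0,-0.001,0.0025,0.02,1],
    [0,0,0,-0.001,0.0025,0.037,1],
    [0,0,0,-0.001,0.0025,0.046,1],
    [0,0,0,-0.001,0.0025,0.0495,1],
    [0,0,0,-0.001,0.0025,0.0495,1],
    [0,0,0,-0.001,0.0025,0.0495,0.15],
    [0,0,0,-0.001,0.0025,0.0495,0.15],
    [0,0,0,-0.001,0.0025,0.0495,0.15],
    [0,0,0,-0.001,0.0025,0.0495,0.15],
    [0,0,0,-0.001,0.0025,0.0495,0.15],
    [0,0,0,-0.001,0.0025,0.03,0.15],
    [0,0,0,-0.001,0.0025,-0.01,0.1]
  ]
}}

```text
time: 21.0
ee_pos: [0.6254, 0.0858, 0.1683]
eef_rot: [0.701, 0.713, -0.002, -0.002]
ft_force: [0.1, 0.1, 1.4]
width: 0.0385
```

Call:
{"name": "drive_tool", "arguments": {
  "deltas": [
    [0,0,0,0.02,-0.04,0.0,0],
    [0,0,-1,0.04,-0.09,0.0,0],
    [0,0,-1,0.06,-0.14,0.0,0],
    [0,0,-1,0.08,-0.18,0.0,0],
    [0,0,-1,0.094,-0.2,0.0,0],
    [0,0,-1,0.094,-0.2,0.0,0],
    [0,0,-1,0.094,-0.2,0.0,0]
  ]
}}

```text
time: 21.7
ee_pos: [0.4258, 0.1769, 0.1709]
eef_rot: [0.695, 0.719, 0.0, 0.001]
ft_force: [0.3, -0.3, -0.5]
width: 0.0433
```

```bash
python3 b.py w6
python3 - <<'E'
from h import *
im,d,K,C=cam('scene'); cv2.imwrite('pics/s6.png',cv2.resize(im[70:290,200:400,::-1],None,fx=2.5,fy=2.5))
E
```

```text
t 21.7 p [0.4258 0.1769 0.1709] q [6.946e-01 7.194e-01 1.000e-04 9.000e-04] F [ 0.3 -0.3 -0.5] w 0.0433
white 0.7 1350 ztop 0.0336 [425.8 208.7] [27.9 39.9] 2.6
turn [ 0.02 -0.01 -0.09] shift [0.0322 0.0004 0.0706]
green 0.74 1452 ztop 0.0336 [424.  258.5] [26.6 39.4] 2.7
turn [-0.02 -0.04 -0.1 ] shift [0.0819 0.0005 0.0705]
blue 0.91 1345 ztop 0.0336 [425.8 208.7] [27.9 39.9] 2.6
turn [-0.03 -0.04 -0.09] shift [0.0319 0.0008 0.0704]
```

View pics/s6.png

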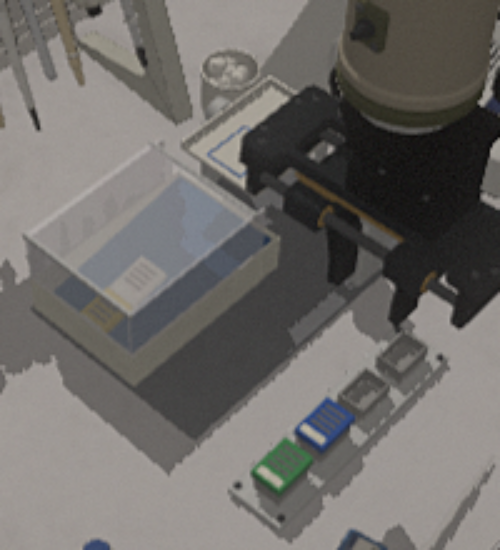

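Yellow and white are both in the box and the tray is level. Blue is next.

Call:
{"name": "drive_tool", "arguments": {
  "deltas": [
    [0,0,0,0.032,0.0005,0.03,0],
    [0,0,0,0.032,0.0005,0.08,0],
    [0,0,0,0.032,0.0005,0.12,0],
    [0,0,0,0.032,0.0005,0.1385,0],
    [0,0,0,0.032,0.0005,0.1385,0],
    [0,0,0,0.032,0.0005,0.1385,1],
    [0,0,0,0.032,0.0005,0.1385,1],
    [0,0,0,0.032,0.0005,0.1385,1],
    [0,0,0,0.032,0.0005,0.1385,1],
    [0,0,0,0.032,0.0005,0.11,1],
    [0,0,0,0.032,0.0005,0.065,1],
    [0,0,0,0.032,0.0005,0.016,1]
  ]
}}

```text
time: 23.25
ee_pos: [0.4241, 0.2089, 0.1557]
eef_rot: [0.695, 0.719, -0.001, -0.0]
ft_force: [2.0, -1.2, -0.3]
width: 0.0279
```

Call:
{"name": "drive_tool", "arguments": {
  "deltas": [
    [0,0,0.5,-0.01,0.02,-0.01,1],
    [0,0,1,-0.03,0.06,-0.01,1],
    [0,0,1,-0.06,0.1,-0.01,1],
    [0,0,1,-0.09,0.14,-0.01,1],
    [0,0,1,-0.115,0.18,-0.01,1],
    [0,0,1,-0.128,0.196,-0.01,1],
    [0,0,1,-0.128,0.196,-0.01,1],
    [0,0,1,-0.128,0.196,-0.01,1]
  ]
}}

```text
time: 24.05
ee_pos: [0.6249, 0.0883, 0.1647]
eef_rot: [0.701, 0.713, 0.0, -0.0]
ft_force: [-0.4, 0.9, -1.0]
width: 0.0276
```

Run:
```python
from h import *
st(); delta([.6265,.0868,.1108],1)
```

```text
t 24.05 p [0.6249 0.0883 0.1647] q [ 7.011e-01  7.130e-01  1.000e-04 -3.000e-04] F [-0.4  0.9 -1. ] w 0.0276
turn [-0.01 -0.03 -0.04] shift [-0.0015  0.0016  0.0539]
```

Call:
{"name": "drive_tool", "arguments": {
  "deltas": [
    [0,0,0,-0.0015,0.0015,0.022,1],
    [0,0,0,-0.0015,0.0015,0.041,1],
    [0,0,0,-0.0015,0.0015,0.05,1],
    [0,0,0,-0.0015,0.0015,0.054,1],
    [0,0,0,-0.0015,0.0015,0.054,1],
    [0,0,0,-0.0015,0.0015,0.054,0.15],
    [0,0,0,-0.0015,0.0015,0.054,0.15],
    [0,0,0,-0.0015,0.0015,0.054,0.15],
    [0,0,0,-0.0015,0.0015,0.054,0.15],
    [0,0,0,-0.0015,0.0015,0.054,0.15],
    [0,0,0,-0.0015,0.0015,0.034,0.15],
    [0,0,0,-0.0015,0.0015,-0.005,0.1]
  ]
}}

```text
time: 25.25
ee_pos: [0.6252, 0.0858, 0.1675]
eef_rot: [0.701, 0.713, -0.002, -0.002]
ft_force: [1.0, 0.2, 0.1]
width: 0.0379
```

Call:
{"name": "drive_tool", "arguments": {
  "deltas": [
    [0,0,0,0.02,-0.03,0.0,0],
    [0,0,-1,0.05,-0.07,0.0,0],
    [0,0,-1,0.08,-0.11,0.0,0],
    [0,0,-1,0.1,-0.15,0.0,0],
    [0,0,-1,0.13,-0.18,0.0,0],
    [0,0,-1,0.144,-0.2,0.0,0],
    [0,0,-1,0.144,-0.2,0.0,0],
    [0,0,-1,0.144,-0.2,0.0,0]
  ]
}}

```text
time: 26.05
ee_pos: [0.4245, 0.2269, 0.1698]
eef_rot: [0.695, 0.719, 0.0, 0.001]
ft_force: [0.5, 0.1, -0.7]
width: 0.0434
```

```bash
python3 b.py w7
```

```text
t 26.05 p [0.4245 0.2269 0.1698] q [6.945e-01 7.195e-01 1.000e-04 7.000e-04] F [ 0.5  0.1 -0.7] w 0.0434
green 0.76 1357 ztop 0.0336 [423.9 258.5] [27.5 39. ] 1.8
turn [-0.02 -0.01 -0.12] shift [ 0.0321 -0.0001  0.0694]
```

Call:
{"name": "drive_tool", "arguments": {
  "deltas": [
    [0,0,0,0.032,0,0.03,0],
    [0,0,0,0.032,0,0.08,0],
    [0,0,0,0.032,0,0.12,0],
    [0,0,0,0.032,0,0.1375,0],
    [0,0,0,0.032,0,0.1375,0],
    [0,0,0,0.032,0,0.1375,1],
    [0,0,0,0.032,0,0.1375,1],
    [0,0,0,0.032,0,0.1375,1],
    [0,0,0,0.032,0,0.1375,1],
    [0,0,0,0.032,0,0.11,1],
    [0,0,0,0.032,0,0.065,1],
    [0,0,0,0.032,0,0.016,1]
  ]
}}

```text
time: 27.55
ee_pos: [0.4224, 0.2588, 0.1547]
eef_rot: [0.695, 0.719, -0.001, -0.0]
ft_force: [1.1, 0.5, 0.9]
width: 0.0279
```

Call:
{"name": "drive_tool", "arguments": {
  "deltas": [
    [0,0,0.5,-0.02,0.02,-0.01,1],
    [0,0,1,-0.05,0.05,-0.01,1],
    [0,0,1,-0.08,0.09,-0.01,1],
    [0,0,1,-0.11,0.13,-0.01,1],
    [0,0,1,-0.14,0.16,-0.01,1],
    [0,0,1,-0.165,0.19,-0.01,1],
    [0,0,1,-0.178,0.198,-0.01,1],
    [0,0,1,-0.178,0.198,-0.01,1],
    [0,0,1,-0.178,0.198,-0.01,1]
  ]
}}

```text
time: 28.45
ee_pos: [0.6264, 0.0892, 0.1638]
eef_rot: [0.701, 0.713, 0.0, -0.0]
ft_force: [-0.8, 0.8, 0.1]
width: 0.0281
```

Run:
```python
from h import *
st(); delta([.6265,.0868,.1108],1)
```

```text
t 28.45 p [0.6264 0.0892 0.1638] q [ 7.007e-01  7.135e-01  2.000e-04 -3.000e-04] F [-0.8  0.8  0.1] w 0.0281
turn [-0.01 -0.04  0.03] shift [-0.0024  0.0001  0.053 ]
```

Call:
{"name": "drive_tool", "arguments": {
  "deltas": [
    [0,0,0,-0.0025,0,0.022,1],
    [0,0,0,-0.0025,0,0.041,1],
    [0,0,0,-0.0025,0,0.05,1],
    [0,0,0,-0.0025,0,0.053,1],
    [0,0,0,-0.0025,0,0.053,1],
    [0,0,0,-0.0025,0,0.053,0.15],
    [0,0,0,-0.0025,0,0.053,0.15],
    [0,0,0,-0.0025,0,0.053,0.15],
    [0,0,0,-0.0025,0,0.053,0.15],
    [0,0,0,-0.0025,0,0.053,0.15],
    [0,0,0,-0.0025,0,0.03,0.15],
    [0,0,0,-0.0025,0,-0.015,0.2]
  ]
}}

```text
time: 29.65
ee_pos: [0.6255, 0.0846, 0.1761]
eef_rot: [0.701, 0.713, -0.002, -0.002]
ft_force: [0.8, -0.0, -0.3]
width: 0.0359
```

Run:
```python
from h import *
s=st(); delta([.532,.056,.24],-90); im,d,K,C=cam('scene'); cv2.imwrite('pics/s7.png',cv2.resize(im[70:290,200:400,::-1],None,fx=2.5,fy=2.5))
```

```text
t 29.65 p [0.6255 0.0846 0.1761] q [ 0.701   0.7131 -0.0024 -0.0018] F [ 0.8 -0.  -0.3] w 0.0359
turn [-0.23  0.3  90.98] shift [-0.0271 -0.0943 -0.0633]
```

View pics/s7.png

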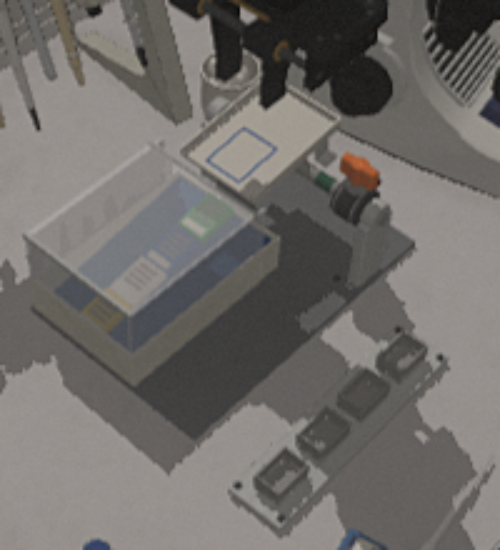

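Call:
{"name": "drive_tool", "arguments": {
  "deltas": [
    [0,0,0,0,0,-0.04,0.2],
    [0,0,8,-0.006,-0.02,-0.063,0.2],
    [0,0,16,-0.012,-0.04,-0.063,0.2],
    [0,0,24,-0.018,-0.06,-0.063,0.2],
    [0,0,32,-0.024,-0.08,-0.063,0.2],
    [0,0,40,-0.027,-0.094,-0.063,0.2],
    [0,0,48,-0.027,-0.094,-0.063,0.2],
    [0,0,56,-0.027,-0.094,-0.063,0.2],
    [0,0,64,-0.027,-0.094,-0.063,0.2],
    [0,0,72,-0.027,-0.094,-0.063,0.2],
    [0,0,80,-0.027,-0.094,-0.063,0.2],
    [0,0,88,-0.027,-0.094,-0.063,0.2]
  ]
}}

```text
time: 30.9
ee_pos: [0.5338, 0.057, 0.2416]
eef_rot: [1.0, 0.023, 0.0, 0.0]
ft_force: [0.3, 0.2, -0.2]
width: 0.0349
```

Call:
{"name": "drive_tool", "arguments": {
  "deltas": [
    [0,0,3,0,0,0,0.2],
    [0,0,3,0,0,0,0.2],
    [0,0,3,0,0,0,0.2]
  ]
}}

```text
time: 31.2
ee_pos: [0.5338, 0.057, 0.2416]
eef_rot: [1.0, 0.001, 0.0, 0.0]
ft_force: [0.1, -0.5, 0.2]
width: 0.035
```

Run:
```python
from h import *
s=st(); print(np.round(s['joint_positions'],2)); im,d,K,C=cam('wrist'); save('w8',im)
P=cloud(d,K,C); x,y,z=np.moveaxis(P,-1,0)
m=(d>0)&(abs(z-.123)<.003)&(abs(x-.53)<.04)&(abs(y-.057)<.04)
c,wh,a=cv2.minAreaRect((P[m][:,:2]*1000).astype(np.float32)); print(m.sum(),np.round(c,1),np.round(wh,1),a)
for l in ['white','yellow','green','blue']:
    for r in outline_of('block_%s_centre'%l,'wrist')[:1]: print(l,r['score'],np.round(np.array(r['location'])*[560,420]),r['pixels'].sum())
delta([.532,.056,.116],-90)
```

```text
t 31.2 p [0.5338 0.057  0.2416] q [1.e+00 9.e-04 2.e-04 1.e-04] F [ 0.1 -0.5  0.2] w 0.035
[ 0.46  0.2  -0.73  1.66  0.14  1.33 -1.87]
462 [531.9  55.3] [14.6 33.1] 79.79367065429688
white 0.44 [287. 204.] 491
green 0.62 [204. 100.] 570
turn [ 0.01 -0.    0.02] shift [-0.0017  0.0009  0.1255]
```

View pics/w8.png

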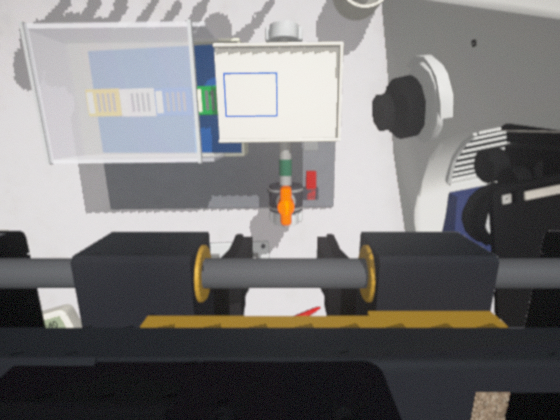

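Call:
{"name": "drive_tool", "arguments": {
  "deltas": [
    [0,0,0,-0.0015,0.001,0.04,0.2],
    [0,0,0,-0.0015,0.001,0.08,0.2],
    [0,0,0,-0.0015,0.001,0.11,0.2],
    [0,0,0,-0.0015,0.001,0.1255,0.2],
    [0,0,0,-0.0015,0.001,0.1255,0.2],
    [0,0,0,-0.0015,0.001,0.1255,1],
    [0,0,0,-0.0015,0.001,0.1255,1],
    [0,0,0,-0.0015,0.001,0.1255,1],
    [0,0,0,-0.0015,0.001,0.1255,1],
    [0,0,0,-0.0015,0.001,0.1255,1]
  ],
  "squeeze": 25
}}

```text
time: 32.45
ee_pos: [0.5328, 0.056, 0.1168]
eef_rot: [1.0, -0.0, 0.001, 0.0]
ft_force: [-0.7, 0.5, 4.9]
width: 0.0098
```

Call:
{"name": "drive_tool", "arguments": {
  "deltas": [
    [0,0,-8,0,0,0,1],
    [0,0,-16,0,0,0,1],
    [0,0,-24,0,0,0,1],
    [0,0,-32,0,0,0,1],
    [0,0,-40,0,0,0,1],
    [0,0,-48,0,0,0,1],
    [0,0,-56,0,0,0,1],
    [0,0,-64,0,0,0,1],
    [0,0,-72,0,0,0,1],
    [0,0,-80,0,0,0,1],
    [0,0,-83,0,0,0,1],
    [0,0,-83,0,0,0,1]
  ]
}}

```text
time: 33.65
ee_pos: [0.5327, 0.0563, 0.1168]
eef_rot: [0.748, 0.663, 0.001, 0.0]
ft_force: [-1.9, -0.2, 7.0]
width: 0.0101
```

Run:
```python
from h import *
s=st(); print(np.round(s['torque'],2)); p=s['ee_pos']; delta([p[0]+.032,p[1],p[2]],-6)
```

```text
t 33.65 p [0.5327 0.0563 0.1168] q [7.483e-01 6.633e-01 6.000e-04 2.000e-04] F [-1.9 -0.2  7. ] w 0.0101
[ 0.33  0.28 -0.  ]
turn [ 0.06 -0.03 -0.89] shift [0.0038 0.0318 0.    ]
```

Call:
{"name": "drive_tool", "arguments": {
  "deltas": [
    [0,0,0,0.0006,0.005,-0.001,1],
    [0,0,0,0.0012,0.01,-0.001,1],
    [0,0,0,0.0018,0.015,-0.001,1],
    [0,0,0,0.0024,0.02,-0.001,1],
    [0,0,0,0.003,0.025,-0.001,1],
    [0,0,0,0.0035,0.029,-0.001,1],
    [0,0,0,0.0038,0.032,-0.001,1],
    [0,0,0,0.004,0.0335,-0.001,1],
    [0,0,0,0.004,0.0335,-0.001,1],
    [0,0,0,0.004,0.0335,-0.001,1]
  ]
}}

```text
time: 34.65
ee_pos: [0.5631, 0.0567, 0.1168]
eef_rot: [0.749, 0.663, -0.003, -0.002]
ft_force: [-19.8, 4.2, 13.3]
width: 0.0098
```

Run:
```python
from h import *
s=st(); print(np.round(s['torque'],2))
```

```text
t 34.65 p [0.5631 0.0567 0.1168] q [ 0.7486  0.663  -0.0029 -0.002 ] F [-19.8   4.2  13.3] w 0.0098
[ 0.78  4.3  -0.04]
```

Call:
{"name": "drive_tool", "arguments": {
  "deltas": [
    [0,0,0,0,-0.0015,0,1],
    [0,0,8,0,-0.0015,0,1],
    [0,0,16,0,-0.0015,0,1],
    [0,0,24,0,-0.0015,0,1],
    [0,0,32,0,-0.0015,0,1],
    [0,0,40,0,-0.0015,0,1],
    [0,0,48,0,-0.0015,0,1],
    [0,0,56,0,-0.0015,0,1],
    [0,0,64,0,-0.0015,0,1],
    [0,0,72,0,-0.0015,0,1],
    [0,0,80,0,-0.0015,0,1],
    [0,0,85,0,-0.0015,0,1]
  ]
}}

```text
time: 35.85
ee_pos: [0.5632, 0.0563, 0.1168]
eef_rot: [1.0, -0.02, -0.002, 0.0]
ft_force: [-9.9, 2.0, 4.9]
width: 0.0099
```

Call:
{"name": "drive_tool", "arguments": {
  "deltas": [
    [0,0,1,0,0,0,1],
    [0,0,1,0,0,0,1],
    [0,0,1,0,0,0,1]
  ]
}}

```text
time: 36.15
ee_pos: [0.5632, 0.0563, 0.1168]
eef_rot: [1.0, -0.026, -0.002, 0.001]
ft_force: [-9.9, 2.6, 6.4]
width: 0.0104
```

Run:
```python
from h import *
s=st(); print(np.round(s['torque'],2)); delta([.5625,.056,.117],-90)
```

```text
t 36.15 p [0.5632 0.0563 0.1168] q [ 9.997e-01 -2.560e-02 -1.700e-03  5.000e-04] F [-9.9  2.6  6.4] w 0.0104
[0.58 2.28 0.46]
turn [ 0.06  0.19 -2.94] shift [-0.0007  0.0003 -0.0002]
```

Call:
{"name": "drive_tool", "arguments": {
  "deltas": [
    [0,0,0,0,0,0,0.2],
    [0,0,0,0,0,0,0.2],
    [0,0,0,0,0,0,0.2],
    [0,0,0,0,0,-0.02,0.2],
    [0,0,0,0,0,-0.06,0.2],
    [0,0,0,0,0,-0.1,0.2],
    [0,0,0,-0.01,0,-0.14,0.2],
    [0,0,0,-0.02,0,-0.15,0.2],
    [0,0,0,-0.02,0,-0.15,0.2],
    [0,0,0,-0.02,0,-0.15,0.2]
  ]
}}

```text
time: 37.15
ee_pos: [0.5444, 0.0564, 0.266]
eef_rot: [1.0, -0.027, -0.0, 0.0]
ft_force: [-0.3, -0.0, -0.0]
width: 0.035
```

Run:
```python
from h import *
s=st(); im,d,K,C=cam('wrist')
P=cloud(d,K,C); x,y,z=np.moveaxis(P,-1,0)
m=(d>0)&(abs(z-.123)<.003)&(abs(x-.56)<.04)&(abs(y-.057)<.04)
c,wh,a=cv2.minAreaRect((P[m][:,:2]*1000).astype(np.float32)); print(m.sum(),np.round(c,1),np.round(wh,1),a)
m=(d>0)&(z>.086)&(z<.096)&(x>.6)&(x<.655)&(y>.02)&(y<.11); A=np.c_[P[m][:,:2],np.ones(m.sum())]; print('tray slope',np.linalg.lstsq(A,P[m][:,2],rcond=None)[0])
s2,_,_,_=cam('scene'); t,_,_,_=cam('top')
b=cv2.resize(s2[70:350,190:400],(420,560)); w=cv2.resize(im[:240,:360],(380,253)); tt=cv2.resize(t[100:320,160:400],(380,307))
save('f',np.hstack([b,np.vstack([w,tt])]))
```

```text
t 37.15 p [0.5444 0.0564 0.266 ] q [ 9.996e-01 -2.670e-02 -3.000e-04  4.000e-04] F [-0.3 -0.  -0. ] w 0.035
413 [561.6  55.5] [14.  33.2] 86.07376098632812
tray slope [-0.00058033  0.00037011  0.09293612]
```

View pics/f.png

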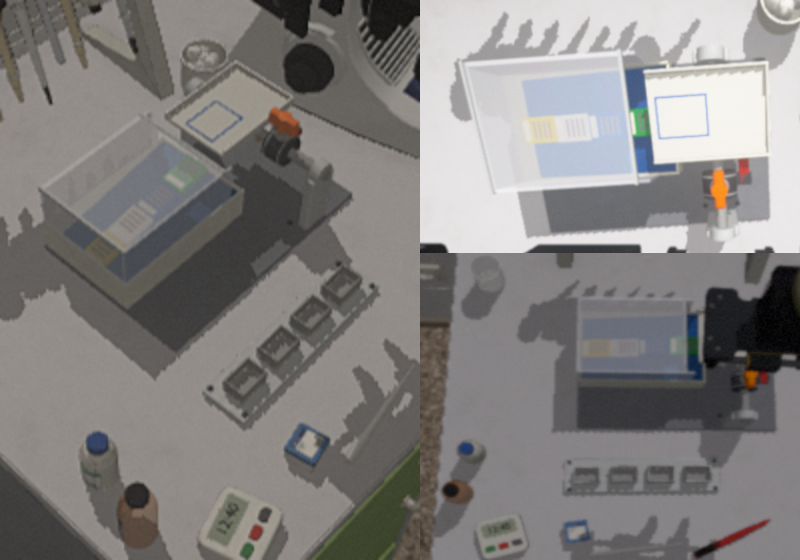

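```bash
python3 -c "
from bench import *
print(close_job())"
```

```text
the job is handed in; nothing more can be done
None
```

I handed the job in at about 37 s of the 208 s allowed, with every step of the task carried out in order. No verdict was reported.

- **Unlocking:** I loosened the screw, slid the collar about 30 mm to its far stop and tightened the screw again.
- **Blocks:** Yellow, white, blue and green went one by one from the wells onto the outlined spot and slid into the catch box. When I set yellow down it pressed the free tray and tipped it slightly, so I raised it to the right height before letting go.
- **Locking:** I loosened the screw, slid the collar home and tightened it until it met its stop. The collar met its home stop with about 20 N.

**Last checks:**
- The mould wells are empty and four blocks show in the box. Green, the last one in, lies nearest the tray.
- The tray is level, with a slope under 0.001. The collar is at home and the wing head is back at its starting position, within about 4° of its starting direction.
- Both bottles are standing, and the gripper is open and clear of everything.

**What did not fully agree:**
- The network did not find blue or yellow in the box. I confirmed those two only by eye, through the cover.
- The head's measured direction varied by several degrees between pictures. I judged tightness from the torque at the stop instead, about 0.45 N m.
- During the first collar slide the grip slackened briefly. I closed it again and confirmed the collar was at its stop before tightening.

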